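# Push the label holder home behind the shelf lip

## Task

Take the yellow label holder out of the wooden block and, card side facing out, lay its flat back flush against the front face of the grey bench shelf, just above the red lip. Then slide it down behind the lip and push it against the springy strip in there until its foot is firmly home on the seat, and finish while still holding it pressed home: do not let go, or the strip lifts it again. Leave the blue holder and the other things on the bench where they are.

Things in the scene. Friction and masses are not known exactly. Their poses are not given: they have to be found in the camera images.
- holder: yellow plastic label holder, an upright plate 6 thick (x) x 60 wide (y) x 105 tall (z) mm, about 60 g, loose, standing in a slot of the block. Origin: centre of its underside. Its +x side (the back) is flat; the -x side (front) has a white card and, over the top 35 mm, a grip rib 44 wide, making it 12 thick there (local x -9 to +3 mm): grip it across these from above
- heel (a point): point on the yellow holder: middle of the lower edge of its flat back (3 mm behind its origin in +x, at the underside)
- shelf: grey steel bench shelf, fixed, with an upright front face 80 mm high. Origin: on the table below the middle of the lip, in the plane of that face; x points into the shelf (the face looks to -x), y along the face, z up. The face runs from y = -170 to +90 mm; the top is 180 mm deep, with stock up to 40 mm tall beginning 105 mm behind the face
- pocket (a point): mouth of the pocket: a point on the shelf's face, mid-pocket, 45 mm above the table; axes as the shelf's. The lip, a red steel strip 82 mm wide, stands before the face and leaves a pocket 10 mm deep (shelf x -10 to 0) and 76 wide (y -38 to +38), ends closed. It is upright to z = 45 mm; above, a flared rim leans off the face up to z = 53 mm, out to x = -18 mm
- seat: dark steel seat, the fixed bottom of the pocket on both sides of the strip, its top 20 mm above the table; the holder is home when its foot stands on it (the holder's top is then 125 mm above the table, 45 mm above the shelf top). A steady push of 10 to 20 N in all seats it well. Origin: same as the shelf's
- strip (a joint): white springy strip in the middle of the pocket, 22 mm wide: 0 at rest with its top 28 mm above the table, grows in m as it is pressed down; 0.008 when the holder stands on the seat. It pushes up with 3 N at the start and 7 N at home
- block: wooden block, fixed, 50 (x) x 200 (y) x 26 (z) mm, origin centre of its underside. Two slots 9 x 67 mm, 20 mm deep (floor 6 mm above the table), centred at y = -50 and +50 mm; a holder stands in each, cards towards the block's -x side
- spare: blue label holder of the same shape in the other slot, origin as the yellow one's; to be left alone
- bottle: green glass bottle, 60 mm across, 220 tall, origin centre of its underside; to be left alone
- capacitor: blue can capacitor, 44 mm across, 60 tall, origin centre of its underside; to be left alone
- screwdriver: screwdriver lying on the table along its own x; to be left alone
- bearing: steel bearing ring, 52 mm across, 15 high, origin centre of its underside; to be left alone
- bin: open blue plastic bin 100 x 140 x 60 mm, origin centre of its underside; to be left alone
- fan: black square cooling fan lying flat, 60 x 60 x 22 mm, origin centre of its underside; to be left alone
Mind the look-alikes: they are no part of the job. Several things have the shape of the holder; the one meant has the colours described above.

How it is judged (in metres and radians):
On the way, in this order (a step that is already met when the one before it is completed fails the run):
1. the yellow holder lies with its back flush and touching on the shelf's front face, over the pocket, its foot still above the lip (x of heel in the frame of shelf between -0.004 and 0.004 m and y of heel in the frame of shelf between -0.02 and 0.02 m and z of heel in the frame of shelf between 0.045 and 0.08 m and contact force between holder and shelf above 0.3 N and angle between the x axis of holder and the x axis of shelf, either way round below 0.1 rad and angle between the z axis of holder and the z axis of shelf, either way round below 0.1 rad), for 0.1 s.
2. its foot has gone down behind the lip (x of heel in the frame of shelf between -0.007 and 0.004 m and z of heel in the frame of shelf below 0.04 m).
At the end, for the whole second after the job is handed in: The yellow holder stands upright in the pocket behind the lip (back towards the shelf, within 6 degrees), its foot within 2.5 mm of the seat, the strip pressed down by more than 6 mm, the holder pressing on the seat with more than 1 N, at rest, and the fingers still holding it there (more than 2 N) (x of heel in the frame of shelf between -0.007 and 0.004 m and y of heel in the frame of shelf between -0.012 and 0.012 m and z of heel in the frame of shelf below 0.0225 m and value of joint strip above 0.006 m and contact force between holder and seat above 1 N and contact force between the fingers and holder above 2 N and linear speed of holder below 0.02 m/s and angle between the x axis of holder and the x axis of shelf, either way round below 0.1 rad and angle between the z axis of holder and the z axis of shelf, either way round below 0.1 rad); the arm keeps its last pose, push and grip.
It fails at once if the blue holder is shifted by more than 30 mm (distance of spare from where it was at the start of the episode above 0.03 m).
It fails at once if another loose thing on the bench is shifted by more than 30 mm (distance of any of bottle, capacitor, screwdriver, bearing, bin, fan from where it was at the start of the episode above 0.03 m).
It also fails if it takes over 45 s, if anything falls off the work surface, if the arm or the gripper's body presses on something with over 40 N, if the wrist force passes 120 N, or if a joint passes its speed limit or range.

## Robot

A 6-joint arm with a two-finger parallel gripper is mounted at the origin on the work surface. World frame = base frame: x ahead of the robot, y to its left, z up, the work surface at z = 0. Lengths are in mm, angles in rad, forces in N, time in s.
With the tool pointing down it reaches from about 375 to 925 mm from the base axis. Payload 5.7 kg.
Tool frame: the origin (TCP) lies between the finger pads; the fingertips stand 22 mm ahead of it and the grasp point (between the pads) lies 3 mm ahead of it (env.tips_ahead is the distance from the TCP to the fingertips, in mm); z points along the fingers, y is the direction in which the jaws open and shut (so a half turn about z gives the same grasp; the last joint's range is limited). The gripper opens to 85 mm and grips with 20 to 120 N. Pads are 22 mm wide; open, the fingers measure 114 mm over their backs; the gripper's body (76 mm by 85 mm) begins 54 mm behind the grasp point. The pads swing forward as they close: fully open they stand 13 mm farther back than shut.
Start: joints at [-1.398, 0.359, 1.51, -0, 1.272, -0.115], TCP at [170.292, -575.297, 253.267] pointing down, gripper open.
Joint ranges: [-2.97, 2.97], [-1.01, 2.36], [0.21, 2.38], [-0.96, 4.11], [0.2, 2.71], [-2.98, 2.98]. Speed limits (rad/s): [2.39, 2.39, 3.14, 3.14, 3.14, 3.14].

## Interface

Orientations are given as a unit quaternion [w, x, y, z].
In Python, from rig import env, cams gives the robot as it stands. The module is installed in compiled form; this text tells all that it offers.
- The arm moves only by the tool drive_tool, never from a script. Its argument "increments" is a list of rows, each an object of numbers: "tx", "ty", "tz": the shift along the tool's x, y, z in cm; "rx", "ry", "rz": the turn, a rotation vector about the tool's x, y, z in rad. In form: [{"tx": .., "ty": .., "tz": .., "rx": .., "ry": .., "rz": ..}, ...]. A call has 1 to 8 rows; each row is the pose to reach, as a shift and turn from the pose commanded when the call began, along the tool's axes at that moment; what a row does not reach only later rows make up. A row lasts 1/10 s, in which the tool goes at most 50 mm and 8.59 degrees, less where a joint would pass 70% of its speed; a pose out of reach is approached as far as the arm can. A call with a gripper value outside its range is refused whole. "jaw" is the finger opening in cm, from 0 to 8.54, set as the call begins (left out, the last holds). The fingers move at their own pace and stop on an object; "newtons" is the grip in N (left out, the last holds). Time passes only in rows, so rows that repeat a pose let the fingers close. It gives the time, the measured TCP pose, the force and the opening at its end, in the units of the state.
- env.get_state(): the state, without advancing time (a new reading comes with each control period).
- cams.camera(name): name is "scene" or "top"; returns a dict with "img" (480x640x3 uint8, blue, green, red), "fovy" (degrees; the focal length in pixels is half the picture's height over the tangent of half this angle, whatever the lens; pixels are square), "cx", "cy" (the principal point, pixels), "eye" and "orientation" of the camera in the world. Camera axes: x right, y down, z forward; pixel columns grow to the right and rows downward; lengths in mm; the calibration is good to about 2 mm. A picture is of the moment at which its call begins. There is no depth.
- env.job_done(): hands the job in, once; it reports no verdict.
The state is a dict: "t": time; "q": joint angles; "joint_velocities": joint speeds; "tau": joint torques, N m; "position": TCP position; "tool_rot": TCP orientation; "wrist_force": force on the tool from outside, world axes, zero at the start; "torque": the same for the moment, N m; "finger_gap": finger opening in mm.
Only numpy, scipy, OpenCV 4.12 (cv2) and the standard library are available. Lean on these libraries where they do the work, as an engineer would, in place of code of your own. Each camera call takes 0.05 s, during which the arm holds its last target.

## Working session

There is one attempt and no reset: what is moved stays moved. The work goes in short steps, Python scripts to look and compute and a tool call to move; the robot and the scene stay as the last step left them, time stands still between calls to the robot, and variables do not carry over. Pictures are saved under pics/ and viewed, and the job is handed in when it is done.

Besides the shell and the picture viewer there is one more tool, called after "Emit:" as name([rows], argument=value, ...), one row to a line, values as JSON. drive_tool: Moves the arm, as the interface text tells. Its arguments: {"type":"object","properties":{"increments":{"type":"array","items":{"type":"object","properties":{"tx":{"type":"number"},"ty":{"type":"number"},"tz":{"type":"number"},"rx":{"type":"number"},"ry":{"type":"number"},"rz":{"type":"number"}}}},"jaw":{"type":"number"},"newtons":{"type":"number"}},"required":["increments"]}

```bash
mkdir -p pics; ls
python3 - <<'E'
from rig import env,cams
import cv2,json
s=env.get_state(); print({k:s[k] for k in ('t','position','tool_rot','wrist_force','finger_gap')})
for n in('scene','top'):
    c=cams.camera(n); cv2.imwrite(f'pics/{n}0.png',c['img'])
    print(n,{k:v for k,v in c.items() if k!='img'})
E
```

```text
pics
{'t': 0.0, 'position': array([ 170.18350595, -574.67484005,  252.44676874]), 'tool_rot': array([-9.30788449e-04,  9.89665441e-01,  1.43392633e-01, -1.95777232e-05]), 'wrist_force': array([ 0.01035395,  0.2011443 , -0.07228175]), 'finger_gap': 85.41063304890268}
scene {'fovy': 45.02195043220711, 'cx': 313.170177824672, 'cy': 245.20453723973682, 'eye': array([1162.1612511 , -430.74970275, 1162.4702307 ]), 'orientation': array([-0.27871015,  0.84011222,  0.4445531 , -0.13749417])}
top {'fovy': 56.55450482088319, 'cx': 314.28887801590787, 'cy': 245.17559957561315, 'eye': array([328.08905469,  55.2111271 , 957.0712665 ]), 'orientation': array([ 0.07467425, -0.69942984,  0.70654984, -0.07751759])}
```

View pics/scene0.png

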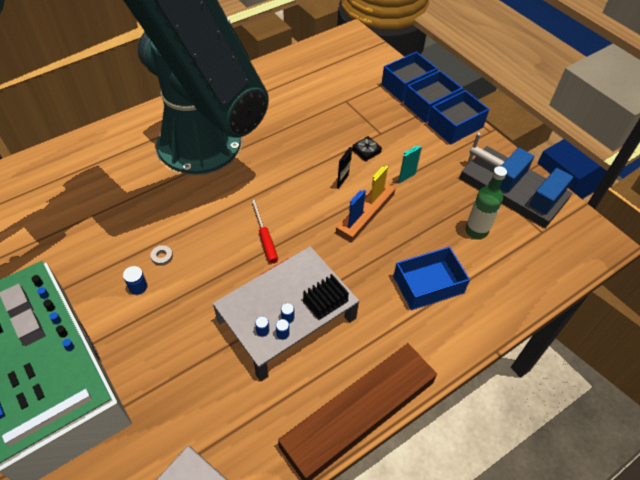

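View pics/top0.png

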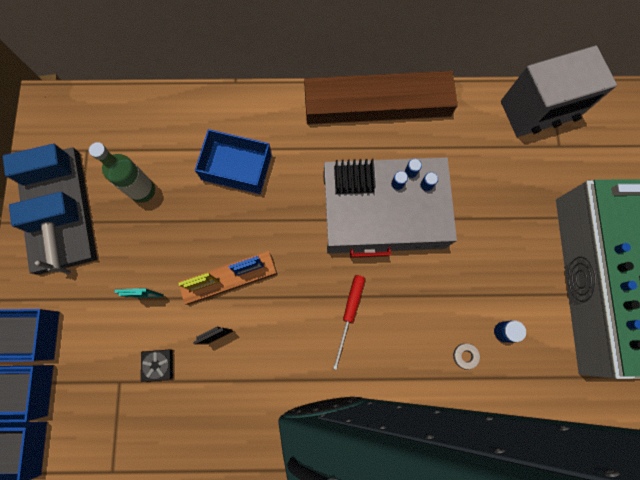

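```bash
cat > h.py <<'E'
import numpy as np,cv2
from scipy.spatial.transform import Rotation as R
from rig import env,cams
def rot(q): return R.from_quat([q[1],q[2],q[3],q[0]]).as_matrix()
def ray(c,p):
    f=240/np.tan(np.radians(c['fovy']/2))
    d=rot(c['orientation'])@np.array([(p[0]-c['cx'])/f,(p[1]-c['cy'])/f,1]); return c['eye'],d
def onz(c,p,z):
    e,d=ray(c,p); return e+d*(z-e[2])/d[2]
def proj(c,P):
    f=240/np.tan(np.radians(c['fovy']/2))
    v=rot(c['orientation']).T@(np.array(P,float)-c['eye']); return np.array([f*v[0]/v[2]+c['cx'],f*v[1]/v[2]+c['cy']])
def tri(c1,p1,c2,p2):
    e1,d1=ray(c1,p1);e2,d2=ray(c2,p2)
    d1=d1/np.linalg.norm(d1);d2=d2/np.linalg.norm(d2)
    s=np.linalg.lstsq(np.c_[d1,-d2],e2-e1,rcond=None)[0]
    a=e1+s[0]*d1;b=e2+s[1]*d2
    return (a+b)/2,np.linalg.norm(a-b)
E
python3 - <<'E'
from h import *
t=cams.camera('top');s=cams.camera('scene')
def crop(c,x,y,w,h,k,n): cv2.imwrite('pics/'+n,cv2.resize(c['img'][y:y+h,x:x+w],None,fx=k,fy=k,interpolation=cv2.INTER_CUBIC))
crop(t,100,240,190,150,4,'t_block.png'); crop(t,310,140,160,130,5,'t_shelf.png')
crop(s,320,130,110,110,5,'s_block.png'); crop(s,205,240,160,140,5,'s_shelf.png')
print(onz(t,(320,240),0),onz(s,(320,240),0))
E
```

```text
[549.26130695  37.53699881   0.        ] [468.50042098  91.20688497   0.        ]
```

View pics/t_block.png

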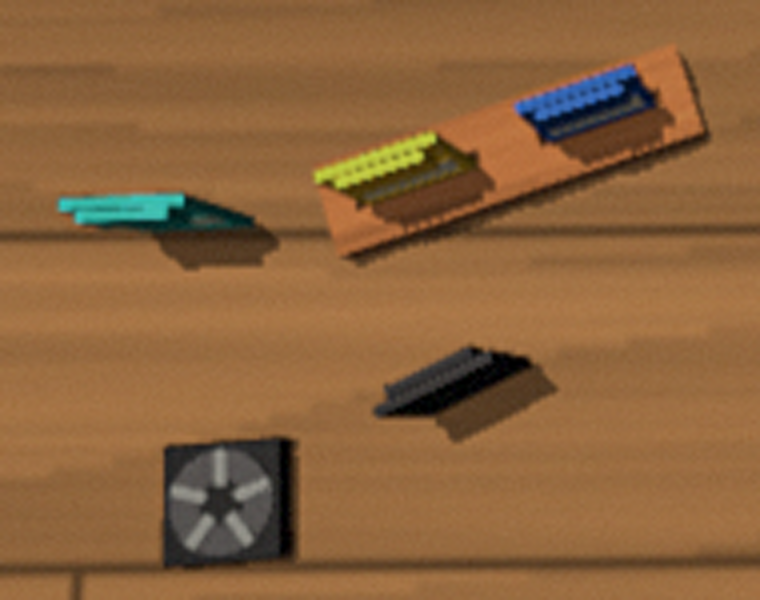

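View pics/t_shelf.png

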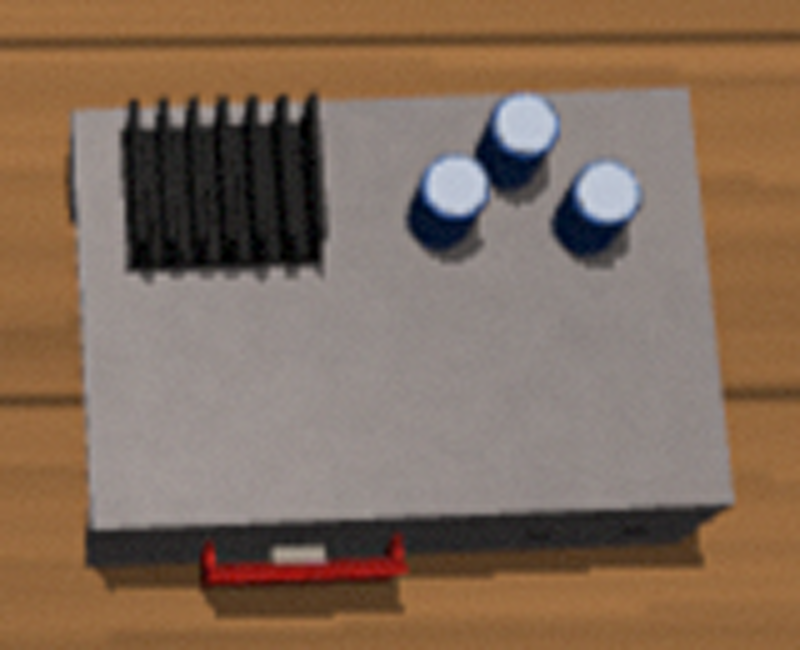

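View pics/s_block.png

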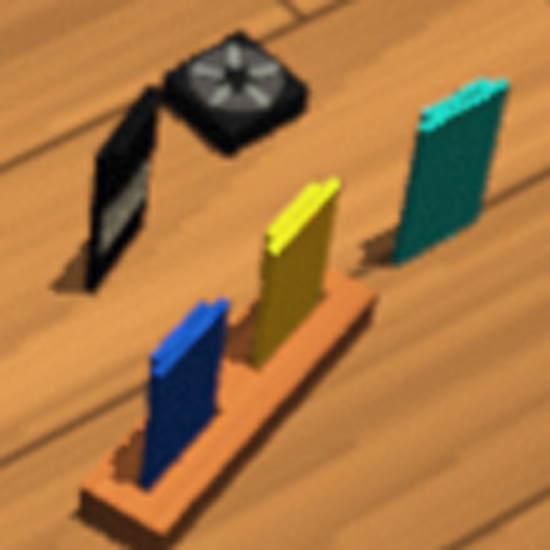

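View pics/s_shelf.png

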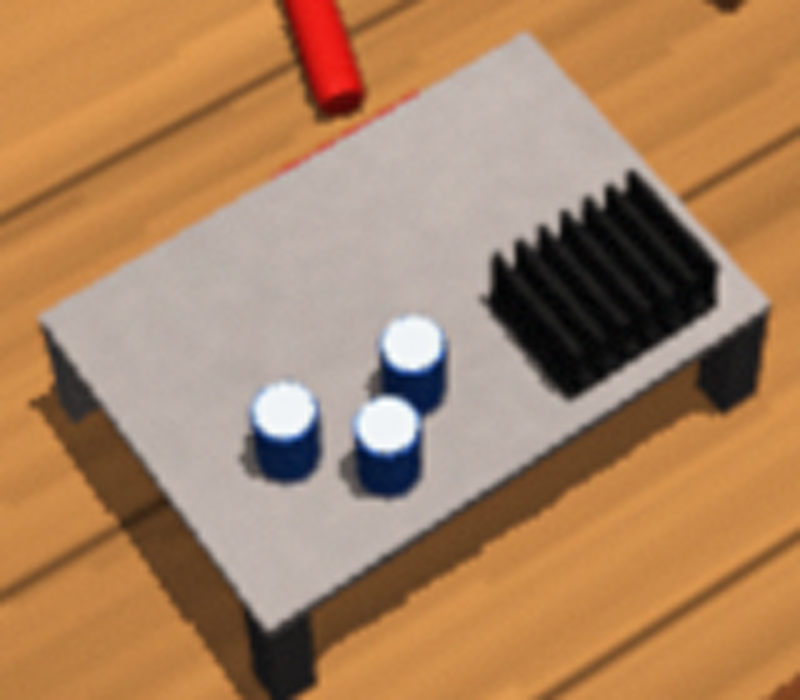

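Run:
```python
from h import *
t=cams.camera('top');s=cams.camera('scene')
np.savez('cal.npz',**{})
for n,c in(('t',t),('s',s)):
    hsv=cv2.cvtColor(c['img'],cv2.COLOR_BGR2HSV); H,S,V=cv2.split(hsv)
    m=((H>24)&(H<34)&(S>170)&(V>150)).astype(np.uint8)*255
    roi=np.zeros_like(m)
    if n=='t': roi[260:310,170:230]=1
    else: roi[150:220,360:400]=1
    m*=roi
    cn=max(cv2.findContours(m,cv2.RETR_EXTERNAL,cv2.CHAIN_APPROX_NONE)[0],key=cv2.contourArea)
    print(n,'yellow',cv2.minAreaRect(cn),cv2.boundingRect(cn))
    x,y,w,h=cv2.boundingRect(cn); x-=6;y-=6;w+=12;h+=12
    cv2.imwrite(f'pics/{n}_y.png',cv2.resize(c['img'][y:y+h,x:x+w],None,fx=16,fy=16,interpolation=cv2.INTER_NEAREST)); print('crop origin',x,y,w,h)
    g=((S<45)&(V>110)).astype(np.uint8)*255
    roi=np.zeros_like(m)
    if n=='t': roi[145:262,315:465]=1
    else: roi[240:380,205:365]=1
    g*=roi; g=cv2.morphologyEx(g,cv2.MORPH_OPEN,np.ones((3,3)))
    cn=max(cv2.findContours(g,cv2.RETR_EXTERNAL,cv2.CHAIN_APPROX_NONE)[0],key=cv2.contourArea)
    hull=cv2.convexHull(cn)
    ap=cv2.approxPolyDP(hull,4,True)[:,0]; print(n,'shelf',ap.tolist())
    # refine: fit lines to contour pts near each edge
    P=cn[:,0].astype(float); L=[]
    ap=[a for a in ap.astype(float)]
    if len(ap)==4:
        for i in range(4):
            a,b=ap[i],ap[(i+1)%4]; u=(b-a)/np.linalg.norm(b-a); nn=np.array([-u[1],u[0]])
            tt=(P-a)@u; dd=np.abs((P-a)@nn); sel=P[(dd<2.5)&(tt>8)&(tt<np.linalg.norm(b-a)-8)]
            vx,vy,x0,y0=cv2.fitLine(sel.astype(np.float32),cv2.DIST_HUBER,0,.01,.01).ravel(); L.append(np.cross([x0,y0,1],[x0+vx,y0+vy,1]))
        C=[]
        for i in range(4):
            q=np.cross(L[i-1],L[i]); C.append(q[:2]/q[2]); 
        for q in C: print(n,q.round(2),'z80:',onz(c,q,80).round(1))
```

```text
t yellow ((194.0500030517578, 280.1499938964844), (6.008327960968018, 30.99032211303711), 71.56505584716797) (179, 273, 30, 14)
crop origin 173 267 42 26
t shelf [[447, 159], [455, 240], [328, 244], [324, 163]]
t [446.52 158.44] z80: [ 704.3 -229.5   80. ]
t [455.53 239.56] z80: [ 529.  -234.8   80. ]
t [328.56 244.83] z80: [520.6  21.9  80. ]
t [324.48 162.52] z80: [697.5  27.4  80. ]
s yellow ((379.4706115722656, 172.11766052246094), (4.772469997406006, 19.089881896972656), 40.601295471191406) (373, 166, 15, 15)
crop origin 367 160 27 27
s shelf [[311, 248], [357, 301], [257, 364], [214, 303]]
s [310.1  246.76] z80: [519.5  25.1  80. ]
s [357.12 301.01] z80: [696.3  27.7  80. ]
s [257.93 365.47] z80: [ 704.4 -228.3   80. ]
s [212.81 303.51] z80: [ 527.6 -233.9   80. ]
```

Run:
```python
import cv2,numpy as np
a=cv2.imread('pics/t_y.png');b=cv2.imread('pics/s_y.png');print(a.shape,b.shape)
```

```text
(416, 672, 3) (432, 432, 3)
```

View pics/t_y.png

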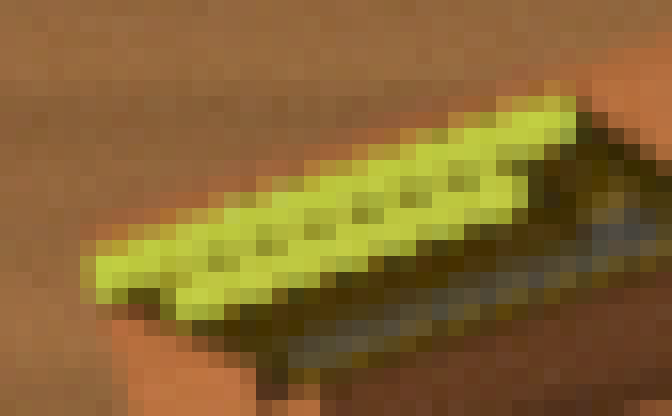

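View pics/s_y.png

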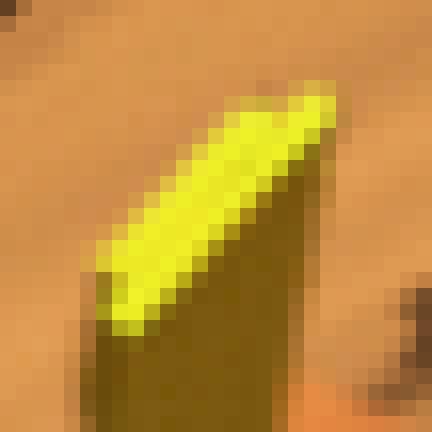

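Run:
```python
from h import *
t=cams.camera('top');s=cams.camera('scene')
for a,b in (((178.4,283.8),(387,165.6)),((208.6,274.0),(374.1,180.0))):
    print('yel',tri(t,a,s,b), onz(t,a,111).round(1),onz(s,b,111).round(1))
# shelf corners triangulate
for a,b in (((328.56,244.83),(310.1,246.76)),((455.53,239.56),(212.81,303.51)),((446.52,158.44),(257.93,365.47)),((324.48,162.52),(357.12,301.01))):
    print('sh',tri(t,a,s,b))
# lip red in top
hsv=cv2.cvtColor(t['img'],cv2.COLOR_BGR2HSV);H,S,V=cv2.split(hsv)
m=(((H<8)|(H>172))&(S>150)&(V>110)).astype(np.uint8)*255; r=np.zeros_like(m); r[244:262,340:400]=1;m*=r
cn=max(cv2.findContours(m,cv2.RETR_EXTERNAL,cv2.CHAIN_APPROX_NONE)[0],key=cv2.contourArea);print(cv2.boundingRect(cn))
x,y,w,h=335,240,70,25
cv2.imwrite('pics/t_lip.png',cv2.resize(t['img'][y:y+h,x:x+w],None,fx=11,fy=11,interpolation=cv2.INTER_NEAREST))
# block
m=((H>4)&(H<14)&(S>140)&(V>140)).astype(np.uint8)*255;r=np.zeros_like(m); r[245:312,172:285]=1;m*=r
m=cv2.morphologyEx(m,cv2.MORPH_CLOSE,np.ones((3,3)))
cn=max(cv2.findContours(m,cv2.RETR_EXTERNAL,cv2.CHAIN_APPROX_NONE)[0],key=cv2.contourArea)
print(cv2.minAreaRect(cn)); B=cv2.boxPoints(cv2.minAreaRect(cn))
for p in B: print(p,onz(t,p,26).round(1))
st=env.get_state();print(st['q'],st['t'])
```

```text
yel (array([440.5571912 , 309.85339413, 115.87798811]), np.float64(2.2668050670099533)) [440.7 310.3 111. ] [437.4 314.5 111. ]
yel (array([459.23265724, 254.27205191, 113.44060349]), np.float64(2.775321139352213)) [458.9 253.6 111. ] [458.  257.3 111. ]
sh (array([520.59017525,  22.96806508,  82.7051538 ]), np.float64(2.196999608363896))
sh (array([ 528.59299703, -234.1966159 ,   81.77448084]), np.float64(0.048314902067504356))
sh (array([ 704.34624725, -228.84361466,   80.48233603]), np.float64(1.1387413560106843))
sh (array([696.86969903,  27.30753396,  81.23515476]), np.float64(0.3447634492047164))
(351, 249, 41, 7)
((228.90000915527344, 275.7000427246094), (24.033308029174805, 51.86135482788086), 71.56504821777344)
[200.5     272.50006] [475.5 290.7  26. ]
[249.70001 256.10004] [509.6 187.8  26. ]
[257.30002 278.90002] [460.7 170.8  26. ]
[208.1     295.30005] [427.3 272.7  26. ]
[-1.39812205e+00  3.58897640e-01  1.51051763e+00  1.10318900e-05
  1.27248347e+00 -1.15097752e-01] 0.4
```

View pics/t_lip.png

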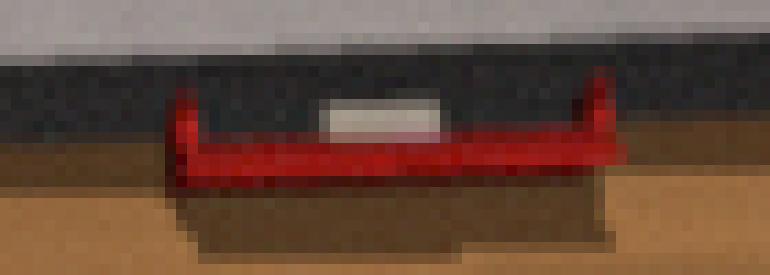

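Run:
```python
from h import *
t=cams.camera('top')
th=np.radians(1.7);O=np.array([523.0,-66.4]);Rs=np.array([[np.cos(th),-np.sin(th)],[np.sin(th),np.cos(th)]])
def S(x,y,z): return np.r_[O+Rs@[x,y],z]
for n,p in (('rimL',(-18,41,53)),('rimR',(-18,-41,53)),('strip',(-5,11,28)),('stripR',(-5,-11,28)),('strip0L',(0,11,28)),('faceL',(0,41,53))): print(n,proj(t,S(*p)).round(1))
for px,z in (((349.7,256.3),53),((390.6,254.6),53)): print((Rs.T@(onz(t,px,z)[:2]-O)).round(1))
for px in ((363.6,250.5),(374.6,250.0)): print('strip',(Rs.T@(onz(t,px,28)[:2]-O)).round(1))
st=env.get_state()
Rt=rot(st['tool_rot']);print(Rt.round(3),st['position'])
# waypoints: tool frame now
q0=st['q'][0]
```

```text
rimL [351.4 255.4]
rimR [391.  253.8]
strip [364.2 251.1]
stripR [374.5 250.7]
strip0L [364.  248.8]
faceL [350.9 246.9]
[-19.8  44.7]
[-19.6 -40. ]
strip [-3.7 12.1]
strip [ -3.5 -11.3]
[[ 0.959  0.284 -0.   ]
 [ 0.284 -0.959  0.   ]
 [ 0.    -0.    -1.   ]] [ 170.28574201 -575.236453    253.17963863]
```

```bash
cat >> h.py <<'E'
def plan(P,yaw_y):
    """target pos (mm), world yaw (deg) of tool y, tool down -> increments cm/rad"""
    st=env.get_state(); Rt=rot(st['tool_rot'])
    d=Rt.T@(np.array(P,float)-st['position'])/10
    a=np.radians(yaw_y); Y=np.array([np.cos(a),np.sin(a),0]);Z=np.array([0,0,-1.]);X=np.cross(Y,Z)
    rv=R.from_matrix(Rt.T@np.c_[X,Y,Z]).as_rotvec()
    print('t',st['t'],'inc cm',d.round(3),'rot',rv.round(4),'|mm|',np.linalg.norm(d)*10)
E
python3 - <<'E'
from h import *
for a,r,y in ((-38,585,-43),(-3,555,-12)):
    plan((r*np.cos(np.radians(a)),r*np.sin(np.radians(a)),253),y)
E
```

```text
t 0.45 inc cm [ 3.3979e+01 -1.2372e+01  2.3000e-02] rot [-3.000e-04 -1.000e-04 -5.325e-01] |mm| 361.61288361205607
t 0.45 inc cm [ 5.2319e+01 -4.1475e+01  3.2000e-02] rot [-2.0000e-04 -2.0000e-04 -1.0736e+00] |mm| 667.6405848867909
```

Emit:
drive_tool([
  {"tx": 34, "ty": -12.4, "tz": 0, "rz": -0.53},
  {"tx": 34, "ty": -12.4, "tz": 0, "rz": -0.53},
  {"tx": 34, "ty": -12.4, "tz": 0, "rz": -0.53},
  {"tx": 34, "ty": -12.4, "tz": 0, "rz": -0.53},
  {"tx": 34, "ty": -12.4, "tz": 0, "rz": -0.53},
  {"tx": 34, "ty": -12.4, "tz": 0, "rz": -0.53},
  {"tx": 34, "ty": -12.4, "tz": 0, "rz": -0.53},
  {"tx": 34, "ty": -12.4, "tz": 0, "rz": -0.53},
], jaw=4.5, newtons=80)

```text
invalid input
```

Run:
```python
from h import *
a,r,y=-3,555,-12
plan((r*np.cos(np.radians(a)),r*np.sin(np.radians(a)),253),y)
```

```text
t 0.45 inc cm [ 5.2319e+01 -4.1475e+01  3.2000e-02] rot [-2.0000e-04 -2.0000e-04 -1.0736e+00] |mm| 667.6405848867909
```

Emit:
drive_tool([
  {"tx": 34, "ty": -12.4, "tz": 0, "rx": 0, "ry": 0, "rz": -0.53},
  {"tx": 34, "ty": -12.4, "tz": 0, "rx": 0, "ry": 0, "rz": -0.53},
  {"tx": 34, "ty": -12.4, "tz": 0, "rx": 0, "ry": 0, "rz": -0.53},
  {"tx": 34, "ty": -12.4, "tz": 0, "rx": 0, "ry": 0, "rz": -0.53},
  {"tx": 34, "ty": -12.4, "tz": 0, "rx": 0, "ry": 0, "rz": -0.53},
  {"tx": 34, "ty": -12.4, "tz": 0, "rx": 0, "ry": 0, "rz": -0.53},
  {"tx": 34, "ty": -12.4, "tz": 0, "rx": 0, "ry": 0, "rz": -0.53},
  {"tx": 34, "ty": -12.4, "tz": 0, "rx": 0, "ry": 0, "rz": -0.53},
], jaw=4.5, newtons=80)

```text
t: 1.25
position: [464.6, -356.7, 253.4]
tool_rot: [-0.0, 0.917, 0.399, 0.001]
wrist_force: [-0.6, 0.8, -0.0]
finger_gap: 45.1
```

Run:
```python
from h import *
a,r,y=-3,555,-12
plan((r*np.cos(np.radians(a)),r*np.sin(np.radians(a)),253),y)
```

```text
t 1.25 inc cm [ 30.094 -15.747   0.095] rot [ 0.0012 -0.0018 -0.5396] |mm| 339.6489072274094
```

Emit:
drive_tool([
  {"tx": 30.1, "ty": -15.7, "tz": 0, "rx": 0, "ry": 0, "rz": -0.54},
  {"tx": 30.1, "ty": -15.7, "tz": 0, "rx": 0, "ry": 0, "rz": -0.54},
  {"tx": 30.1, "ty": -15.7, "tz": 0, "rx": 0, "ry": 0, "rz": -0.54},
  {"tx": 30.1, "ty": -15.7, "tz": 0, "rx": 0, "ry": 0, "rz": -0.54},
  {"tx": 30.1, "ty": -15.7, "tz": 0, "rx": 0, "ry": 0, "rz": -0.54},
  {"tx": 30.1, "ty": -15.7, "tz": 0, "rx": 0, "ry": 0, "rz": -0.54},
  {"tx": 30.1, "ty": -15.7, "tz": 0, "rx": 0, "ry": 0, "rz": -0.54},
])

```text
t: 1.95
position: [552.6, -31.0, 253.5]
tool_rot: [0.0, 0.778, 0.628, 0.0]
wrist_force: [0.7, -0.6, -0.2]
finger_gap: 45.0
```

Run:
```python
from h import *
plan((446.2,282.8,240),18.6)
```

```text
t 1.95 inc cm [ 28.426 -17.016   1.352] rot [ 3.000e-04 -1.000e-04 -5.372e-01] |mm| 331.5756588186903
```

Emit:
drive_tool([
  {"tx": 28.4, "ty": -17.0, "tz": 0, "rx": 0, "ry": 0, "rz": -0.54},
  {"tx": 28.4, "ty": -17.0, "tz": 0, "rx": 0, "ry": 0, "rz": -0.54},
  {"tx": 28.4, "ty": -17.0, "tz": 0, "rx": 0, "ry": 0, "rz": -0.54},
  {"tx": 28.4, "ty": -17.0, "tz": 0, "rx": 0, "ry": 0, "rz": -0.54},
  {"tx": 28.4, "ty": -17.0, "tz": 0, "rx": 0, "ry": 0, "rz": -0.54},
  {"tx": 28.4, "ty": -17.0, "tz": 1.0, "rx": 0, "ry": 0, "rz": -0.54},
  {"tx": 28.4, "ty": -17.0, "tz": 1.0, "rx": 0, "ry": 0, "rz": -0.54},
  {"tx": 28.4, "ty": -17.0, "tz": 1.0, "rx": 0, "ry": 0, "rz": -0.54},
])

```text
t: 2.75
position: [444.7, 283.3, 242.9]
tool_rot: [-0.001, 0.581, 0.814, 0.0]
wrist_force: [0.1, -0.3, -0.4]
finger_gap: 45.3
```

Run:
```python
from h import *
plan((446.2,282.8,150),18.6)
t=cams.camera('top');s=cams.camera('scene')
a=cv2.resize(t['img'][200:380,120:320],None,fx=3.5,fy=3.5,interpolation=cv2.INTER_CUBIC)
cv2.imwrite('pics/t1.png',a); cv2.imwrite('pics/s1.png',cv2.resize(s['img'][60:260,290:490],None,fx=3,fy=3,interpolation=cv2.INTER_CUBIC))
```

```text
t 2.75 inc cm [-0.101  0.133  9.293] rot [-0.0007 -0.0011  0.0063] |mm| 92.94743474930813
```

View pics/t1.png

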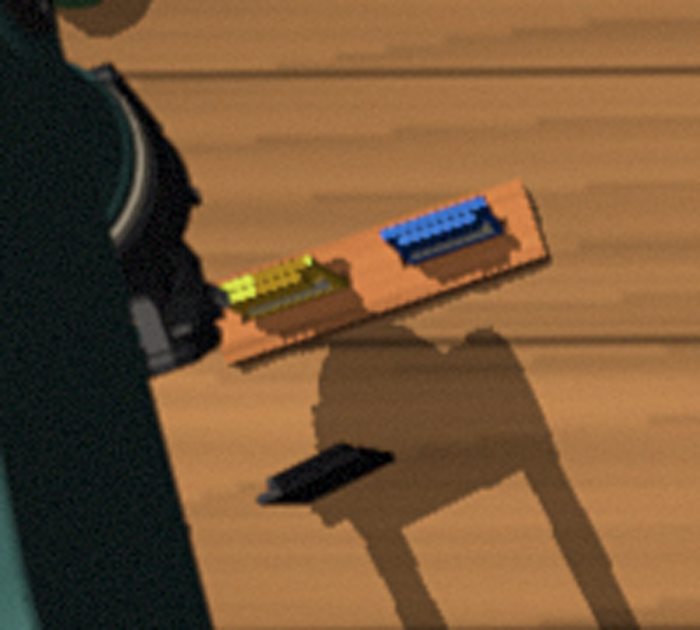

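View pics/s1.png

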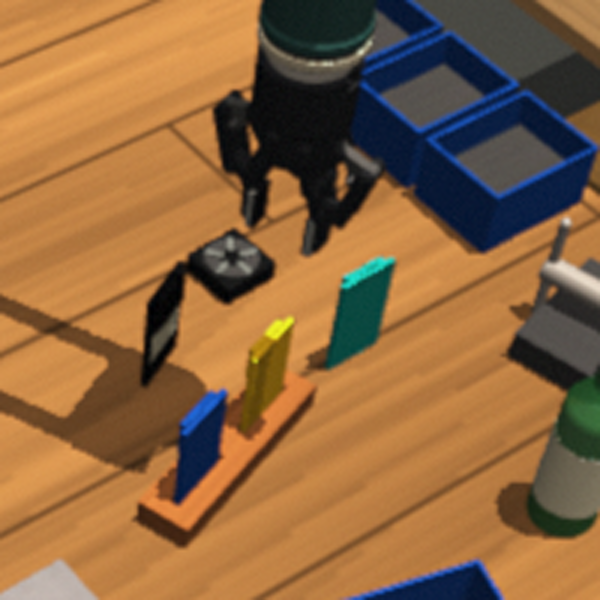

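Holder-shaped things in the start pictures: yellow (top 195,281), blue (246,265), teal (131,293), black (213,335). Only the yellow one stands in the block in the described colour, and the enlarged crops confirm it. The open gripper is above it, so I'm descending.

Emit:
drive_tool([
  {"tx": -0.1, "ty": 0.1, "tz": 4.6, "rx": 0, "ry": 0, "rz": 0.006},
  {"tx": -0.1, "ty": 0.1, "tz": 9.3, "rx": 0, "ry": 0, "rz": 0.006},
  {"tx": -0.1, "ty": 0.1, "tz": 9.3, "rx": 0, "ry": 0, "rz": 0.006},
])

```text
t: 3.15
position: [444.2, 276.4, 145.7]
tool_rot: [-0.003, 0.586, 0.81, -0.005]
wrist_force: [-1.8, -0.9, 0.7]
finger_gap: 45.2
```

Run:
```python
from h import *
plan((446.2,282.8,101),18.6)
s=cams.camera('scene')
cv2.imwrite('pics/s2.png',cv2.resize(s['img'][110:230,320:440],None,fx=5,fy=5,interpolation=cv2.INTER_CUBIC))
```

```text
t 3.15 inc cm [0.557 0.438 4.466] rot [-0.0109  0.0017 -0.0056] |mm| 45.21353901987473
```

View pics/s2.png

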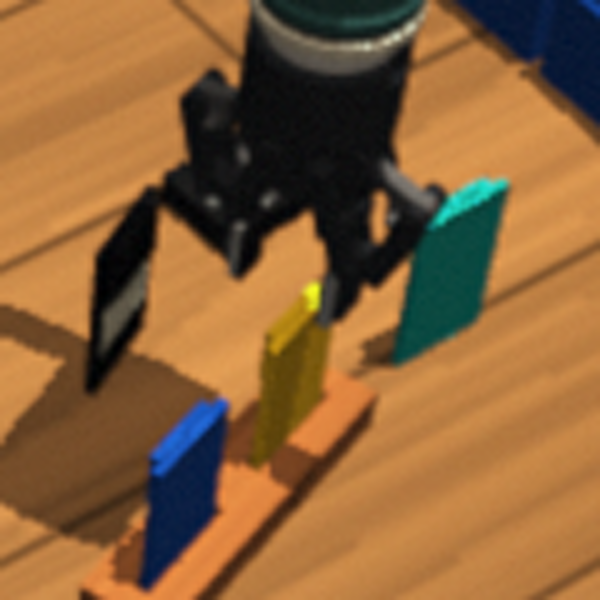

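Emit:
drive_tool([
  {"tx": 0, "ty": 0, "tz": 0, "rx": 0, "ry": 0, "rz": 0},
  {"tx": 0, "ty": 0, "tz": 0, "rx": 0, "ry": 0, "rz": 0},
])

```text
t: 3.4
position: [449.6, 280.2, 152.8]
tool_rot: [0.001, 0.585, 0.811, 0.002]
wrist_force: [0.7, 0.6, 0.1]
finger_gap: 44.8
```

Run:
```python
from h import *
print(env.get_state())
plan((446.2,282.8,101),18.6)
```

```text
{'t': 3.4, 'q': array([ 4.26977868e-01,  3.73711016e-01,  1.77872537e+00, -3.65680470e-05,
        9.84832990e-01,  1.06780111e-01]), 'joint_velocities': array([ 7.79601801e-03, -5.64956152e-03,  2.83002107e-03, -4.50679898e-05,
       -7.14699942e-03,  1.05866943e-03]), 'tau': array([-1.50472862e-01, -4.68482637e+01, -2.14715105e+01, -1.14895112e-02,
        4.72660130e-02, -4.62423879e-03]), 'position': array([449.58348118, 280.23035441, 152.75669457]), 'tool_rot': array([0.00108455, 0.58533042, 0.81079198, 0.00186994]), 'wrist_force': array([0.72259289, 0.57487114, 0.10561933]), 'torque': array([0.04210704, 0.01707666, 0.03200247]), 'finger_gap': 44.79025562769749}
t 3.4 inc cm [ 0.348 -0.263  5.175] rot [ 0.0043 -0.0004 -0.0044] |mm| 51.93078524830858
```

Run:
```python
from h import *
for i in range(5):
    st=env.get_state(); print(st['t'],st['position'].round(2),st['q'].round(5),st['joint_velocities'].round(4)); cams.camera('top')
```

```text
3.4 [449.58 280.23 152.76] [ 4.26980e-01  3.73710e-01  1.77873e+00 -4.00000e-05  9.84830e-01
  1.06780e-01] [ 0.0078 -0.0056  0.0028 -0.     -0.0071  0.0011]
3.45 [449.43 280.36 152.72] [4.27300e-01 3.73630e-01 1.77898e+00 1.00000e-05 9.84550e-01 1.06840e-01] [ 0.0072  0.0006  0.0071  0.001  -0.0044  0.0007]
3.5 [449.09 280.39 152.49] [4.2760e-01 3.7377e-01 1.7795e+00 6.0000e-05 9.8427e-01 1.0692e-01] [ 0.0046  0.0058  0.0112  0.0019 -0.0039  0.0007]
3.55 [448.71 280.37 152.16] [4.27850e-01 3.74090e-01 1.78003e+00 7.00000e-05 9.84080e-01 1.06910e-01] [ 0.004   0.0075  0.0097 -0.0001 -0.0054 -0.0001]
3.6 [448.42 280.32 151.83] [4.28000e-01 3.74470e-01 1.78049e+00 5.00000e-05 9.83860e-01 1.06940e-01] [ 0.0049  0.0074  0.0112  0.0016 -0.0013  0.0003]
```

```bash
cat >> h.py <<'E'
import json,os
# commanded pose bookkeeping
def cmdpose():
    p=np.array([170.292,-575.297,253.267]); q=R.from_matrix(rot([-0.00093,0.98966544,0.14339263,0]))
    a=2*np.arctan2(0.14339263,0.98966544); q=R.from_matrix(np.array([[np.cos(a),np.sin(a),0],[np.sin(a),-np.cos(a),0],[0,0,-1.]]))
    for l in open('log.txt'):
        v=[float(x) for x in l.split()]
        if len(v)!=6: continue
        p=p+q.apply(np.array(v[:3])*10); q=q*R.from_rotvec(v[3:])
    return p,q
def plan2(P,yaw_y):
    p,q=cmdpose(); Rt=q.as_matrix(); st=env.get_state()
    a=np.radians(yaw_y); Y=np.array([np.cos(a),np.sin(a),0]);Z=np.array([0,0,-1.]);X=np.cross(Y,Z)
    print('t',st['t'],'cmd',p.round(1),'meas',st['position'].round(1),'inc cm',(Rt.T@(np.array(P,float)-p)/10).round(3),'rot',R.from_matrix(Rt.T@np.c_[X,Y,Z]).as_rotvec().round(4),'F',st['wrist_force'].round(1),'gap',round(st['finger_gap'],1))
E
cat > log.txt <<'E'
34 -12.4 0 0 0 -0.53
30.1 -15.7 0 0 0 -0.54
28.4 -17.0 1.0 0 0 -0.54
-0.1 0.1 9.3 0 0 0.006
0 0 0 0 0 0
E
python3 - <<'E'
from h import *
p,q=cmdpose();print(p,np.degrees(np.arctan2(q.as_matrix()[1,1],q.as_matrix()[0,1])))
plan2((446.2,282.8,101),18.6)
E
```

```text
[447.55355723 279.97959687 150.267     ] 18.39085959559096
t 3.65 cmd [447.6 280.  150.3] meas [448.2 280.3 151.5] inc cm [ 0.31  -0.039  4.927] rot [ 0.      0.     -0.0037] F [ 0.4 -0.8 -0.6] gap 44.9
```

Emit:
drive_tool([
  {"tx": 0.3, "ty": 0, "tz": 1.5, "rx": 0, "ry": 0, "rz": 0},
  {"tx": 0.3, "ty": 0, "tz": 3, "rx": 0, "ry": 0, "rz": 0},
  {"tx": 0.3, "ty": 0, "tz": 4.9, "rx": 0, "ry": 0, "rz": 0},
  {"tx": 0.3, "ty": 0, "tz": 4.9, "rx": 0, "ry": 0, "rz": 0},
  {"tx": 0.3, "ty": 0, "tz": 4.9, "rx": 0, "ry": 0, "rz": 0},
  {"tx": 0.3, "ty": 0, "tz": 4.9, "rx": 0, "ry": 0, "rz": 0},
  {"tx": 0.3, "ty": 0, "tz": 4.9, "rx": 0, "ry": 0, "rz": 0},
])

```text
t: 4.35
position: [447.3, 283.2, 102.3]
tool_rot: [0.0, 0.585, 0.811, 0.001]
wrist_force: [0.4, -1.5, -0.2]
finger_gap: 45.0
```

```bash
echo "0.3 0 4.9 0 0 0">>log.txt
python3 - <<'E'
from h import *
plan2((446.2,282.8,101),18.6)
s=cams.camera('scene')
cv2.imwrite('pics/s3.png',cv2.resize(s['img'][110:230,320:440],None,fx=5,fy=5,interpolation=cv2.INTER_CUBIC))
t=cams.camera('top')
cv2.imwrite('pics/t3.png',cv2.resize(t['img'][220:340,130:290],None,fx=5,fy=5,interpolation=cv2.INTER_CUBIC))
E
```

```text
t 4.35 cmd [446.6 282.8 101.3] meas [447.3 283.2 102.3] inc cm [ 0.01  -0.039  0.027] rot [ 0.      0.     -0.0037] F [ 0.4 -1.5 -0.2] gap 45.0
```

View pics/s3.png

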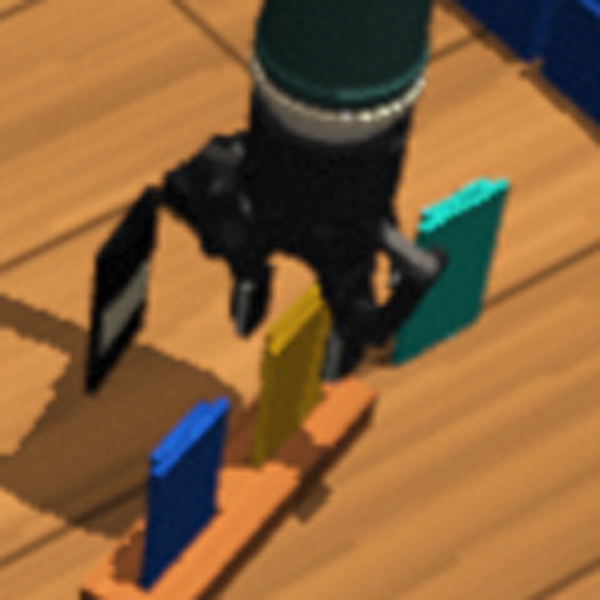

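View pics/t3.png

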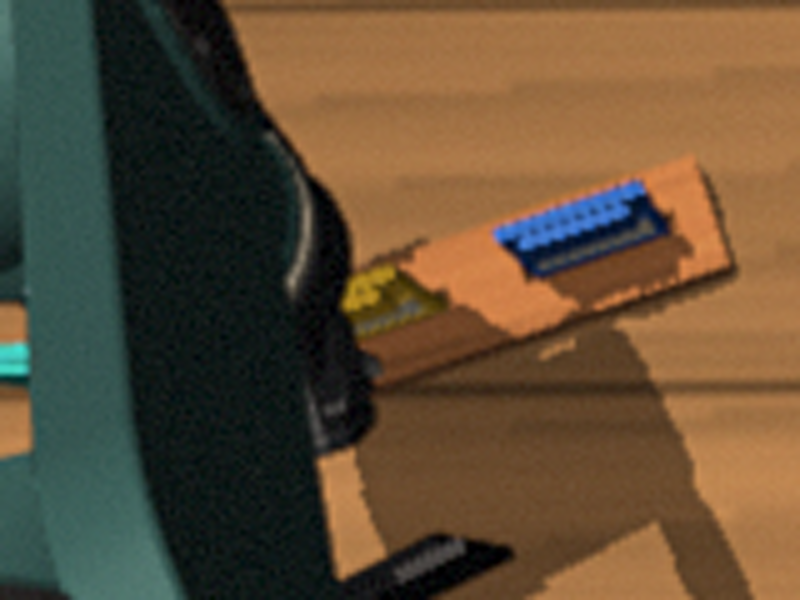

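Emit:
drive_tool([
  {"tx": 0, "ty": 0, "tz": 0, "rx": 0, "ry": 0, "rz": 0},
  {"tx": 0, "ty": 0, "tz": 0, "rx": 0, "ry": 0, "rz": 0},
  {"tx": 0, "ty": 0, "tz": 0, "rx": 0, "ry": 0, "rz": 0},
  {"tx": 0, "ty": 0, "tz": 0, "rx": 0, "ry": 0, "rz": 0},
  {"tx": 0, "ty": 0, "tz": 0, "rx": 0, "ry": 0, "rz": 0},
  {"tx": 0, "ty": 0, "tz": 0, "rx": 0, "ry": 0, "rz": 0},
], jaw=0.5, newtons=80)

```text
t: 5.05
position: [447.0, 283.1, 101.7]
tool_rot: [0.0, 0.585, 0.811, 0.0]
wrist_force: [0.4, -0.4, 5.8]
finger_gap: 10.8
```

Run:
```python
from h import *
s=cams.camera('scene')
cv2.imwrite('pics/s4.png',cv2.resize(s['img'][110:230,320:440],None,fx=5,fy=5,interpolation=cv2.INTER_CUBIC))
plan2((446.2,282.8,240),18.6)
```

```text
t 5.1 cmd [446.6 282.8 101.3] meas [447.  283.  101.7] inc cm [ 1.0000e-02 -3.9000e-02 -1.3873e+01] rot [ 0.      0.     -0.0037] F [-0.7  0.4  4.9] gap 10.6
```

View pics/s4.png

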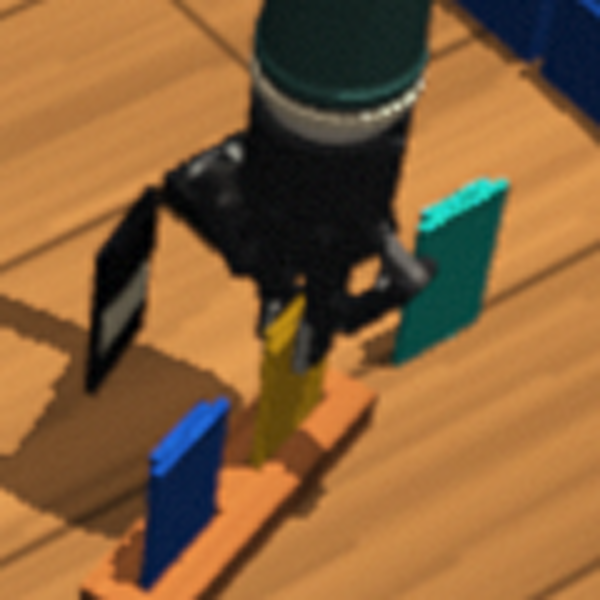

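Emit:
drive_tool([
  {"tx": 0, "ty": 0, "tz": -1, "rx": 0, "ry": 0, "rz": 0},
  {"tx": 0, "ty": 0, "tz": -3, "rx": 0, "ry": 0, "rz": 0},
  {"tx": 0, "ty": 0, "tz": -6, "rx": 0, "ry": 0, "rz": 0},
  {"tx": 0, "ty": 0, "tz": -9.5, "rx": 0, "ry": 0, "rz": 0},
  {"tx": 0, "ty": 0, "tz": -12, "rx": 0, "ry": 0, "rz": 0},
  {"tx": 0, "ty": 0, "tz": -12, "rx": 0, "ry": 0, "rz": 0},
  {"tx": 0, "ty": 0, "tz": -12, "rx": 0, "ry": 0, "rz": 0},
])

```text
t: 5.8
position: [446.3, 282.7, 221.6]
tool_rot: [0.0, 0.585, 0.811, 0.0]
wrist_force: [0.2, -0.8, -1.3]
finger_gap: 11.2
```

```bash
echo "0 0 -12 0 0 0">>log.txt
python3 - <<'E'
from h import *
s=cams.camera('scene');t=cams.camera('top')
cv2.imwrite('pics/s5.png',cv2.resize(s['img'][60:220,300:460],None,fx=4,fy=4,interpolation=cv2.INTER_CUBIC))
# shelf target (TCP): face contact would be at tcp x=-6 (shelf frame)
th=np.radians(1.7);O=np.array([523.0,-65.8]);Rs=np.array([[np.cos(th),-np.sin(th)],[np.sin(th),np.cos(th)]])
P=O+Rs@[-46,0]
print(P); plan2((*P,222),1.7)
m=(447+P[0])/2
E
```

```text
[477.02024643 -67.16464723]
t 5.9 cmd [446.6 282.8 221.3] meas [445.5 282.3 220.1] inc cm [-34.171  -8.156  -0.073] rot [0.     0.     0.2913] F [ 0.4 -0.1 -0.3] gap 10.4
```

View pics/s5.png

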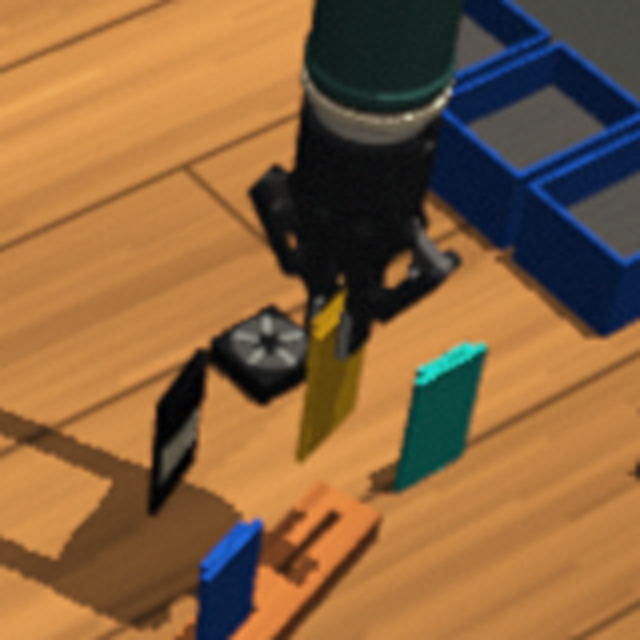

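Emit:
drive_tool([
  {"tx": -3, "ty": -0.7, "tz": -2, "rx": 0, "ry": 0, "rz": 0.02},
  {"tx": -7.5, "ty": -1.8, "tz": -2, "rx": 0, "ry": 0, "rz": 0.06},
  {"tx": -12, "ty": -2.9, "tz": -2, "rx": 0, "ry": 0, "rz": 0.1},
  {"tx": -16.5, "ty": -3.9, "tz": -2, "rx": 0, "ry": 0, "rz": 0.14},
  {"tx": -21, "ty": -5, "tz": -2, "rx": 0, "ry": 0, "rz": 0.18},
  {"tx": -25.5, "ty": -6.1, "tz": -2, "rx": 0, "ry": 0, "rz": 0.22},
  {"tx": -30, "ty": -7.2, "tz": -1, "rx": 0, "ry": 0, "rz": 0.26},
  {"tx": -34.2, "ty": -8.2, "tz": 0, "rx": 0, "ry": 0, "rz": 0.29},
])

```text
t: 6.7
position: [475.8, -69.4, 219.9]
tool_rot: [-0.001, 0.697, 0.717, -0.0]
wrist_force: [0.5, 1.4, -0.3]
finger_gap: 10.8
```

Emit:
drive_tool([
  {"tx": 0, "ty": 0, "tz": 2, "rx": 0, "ry": 0, "rz": 0},
  {"tx": 0, "ty": 0, "tz": 4, "rx": 0, "ry": 0, "rz": 0},
  {"tx": 0, "ty": 0, "tz": 4, "rx": 0, "ry": 0, "rz": 0},
  {"tx": 0, "ty": 0, "tz": 4, "rx": 0, "ry": 0, "rz": 0},
  {"tx": 0, "ty": 0, "tz": 4, "rx": 0, "ry": 0, "rz": 0},
])

```text
t: 7.2
position: [477.0, -67.3, 181.7]
tool_rot: [0.0, 0.696, 0.718, 0.0]
wrist_force: [1.0, 1.6, -1.2]
finger_gap: 10.7
```

```bash
echo "-34.2 -8.2 0 0 0 0.29">>log.txt;echo "0 0 4 0 0 0">>log.txt
python3 - <<'E'
from h import *
s=cams.camera('scene');t=cams.camera('top')
plan2((477,-67.2,181),1.7)
cv2.imwrite('pics/s6.png',cv2.resize(s['img'][180:320,200:360],None,fx=5,fy=5,interpolation=cv2.INTER_CUBIC))
cv2.imwrite('pics/t6.png',cv2.resize(t['img'][180:330,300:460],None,fx=4,fy=4,interpolation=cv2.INTER_CUBIC))
E
```

```text
t 7.3 cmd [476.7 -67.6 181.3] meas [477.3 -67.4 182.1] inc cm [0.037 0.032 0.027] rot [0.     0.     0.0013] F [0.2 0.1 0.1] gap 11.1
```

View pics/s6.png

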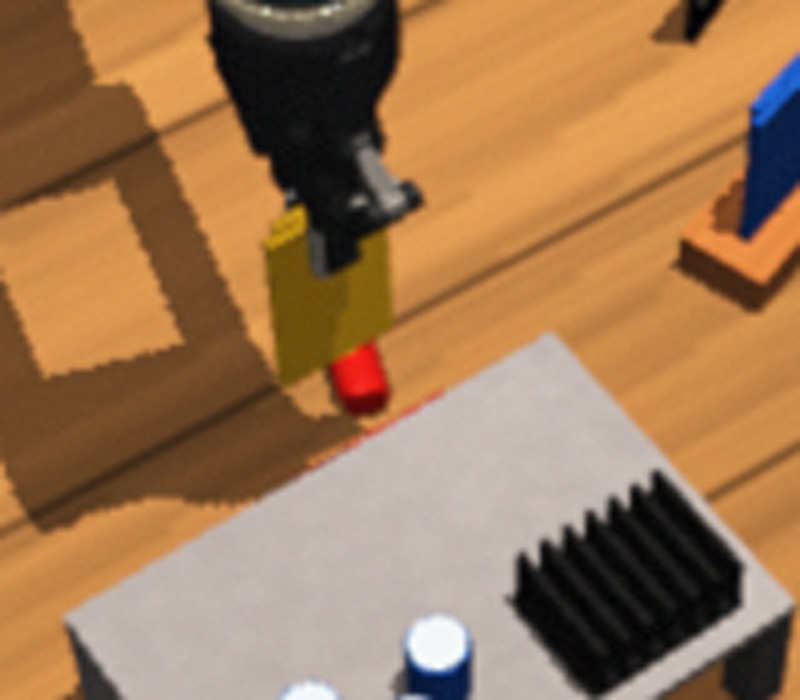

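View pics/t6.png

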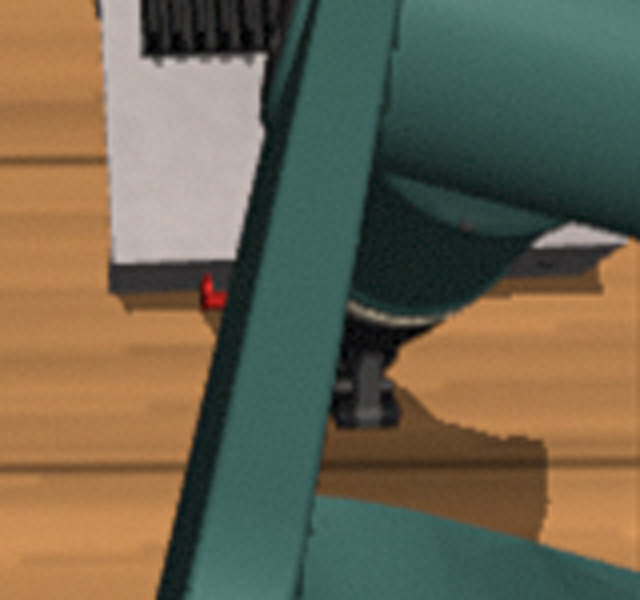

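Run:
```python
from h import *
s=cams.camera('scene')
im=s['img'][210:275,240:300]
cv2.imwrite('pics/s7.png',cv2.resize(im,None,fx=9,fy=9,interpolation=cv2.INTER_NEAREST))
for z in (80,86,92):
    a=onz(s,(256.2,257.0),z);b=onz(s,(278.1,246.2),z)
    print(z,a.round(1),b.round(1),np.linalg.norm(a-b),((a+b)/2).round(1),np.degrees(np.arctan2(-(b-a)[0],(b-a)[1])))
plan2((477,-67.2,161),1.7)
```

```text
80 [474.9 -93.2  80. ] [477.  -35.4  80. ] 57.795532974020595 [475.9 -64.3  80. ] -2.0483762021358123
86 [478.7 -95.1  86. ] [480.8 -37.6  86. ] 57.47517940862099 [479.7 -66.3  86. ] -2.0483762021357523
92 [482.5 -96.9  92. ] [484.6 -39.8  92. ] 57.15482584322145 [483.5 -68.4  92. ] -2.0483762021359184
t 7.35 cmd [476.7 -67.6 181.3] meas [477.3 -67.4 182.1] inc cm [0.037 0.032 2.027] rot [0.     0.     0.0013] F [ 0.5 -0.  -1. ] gap 10.7
```

View pics/s7.png

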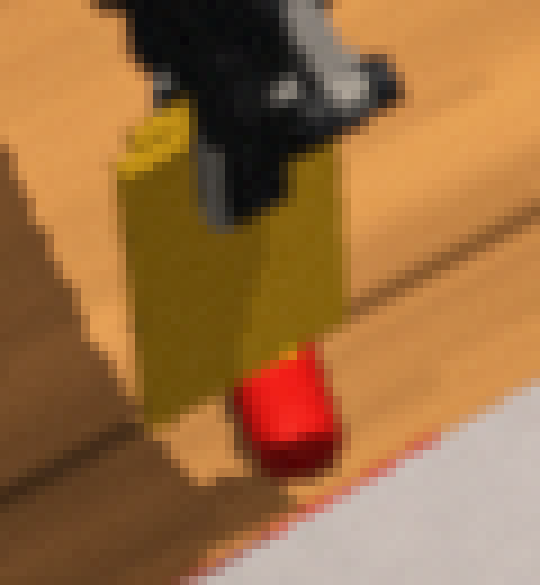

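Run:
```python
from h import *
s=cams.camera('scene')
for p,z in (((255.9,256.7),86),((278.1,245.1),86),((252.8,228.6),191),((277.0,216.5),191)): print(p,z,onz(s,p,z).round(1))
```

```text
(255.9, 256.7) 86 [477.6 -95.2  86. ]
(278.1, 245.1) 86 [478.1 -35.9  86. ]
(252.8, 228.6) 191 [478.5 -95.6 191. ]
(277.0, 216.5) 191 [479.1 -35.4 191. ]
```

Emit:
drive_tool([
  {"tx": 0, "ty": 0, "tz": 1.2, "rx": 0, "ry": 0, "rz": 0},
  {"tx": 0, "ty": 0, "tz": 2.4, "rx": 0, "ry": 0, "rz": 0},
  {"tx": 0, "ty": 0, "tz": 2.4, "rx": 0, "ry": 0, "rz": 0},
  {"tx": 0, "ty": 1, "tz": 2.4, "rx": 0, "ry": 0, "rz": 0},
  {"tx": 0, "ty": 2, "tz": 2.4, "rx": 0, "ry": 0, "rz": 0},
  {"tx": 0, "ty": 3, "tz": 2.4, "rx": 0, "ry": 0, "rz": 0},
  {"tx": 0, "ty": 3, "tz": 2.4, "rx": 0, "ry": 0, "rz": 0},
  {"tx": 0, "ty": 3, "tz": 2.4, "rx": 0, "ry": 0, "rz": 0},
])

```text
t: 8.2
position: [507.2, -66.6, 157.4]
tool_rot: [0.0, 0.696, 0.718, 0.0]
wrist_force: [0.4, 0.4, -1.0]
finger_gap: 11.0
```

Emit:
drive_tool([
  {"tx": 0, "ty": 0.3, "tz": 0, "rx": 0, "ry": 0, "rz": 0},
  {"tx": 0, "ty": 0.5, "tz": 0, "rx": 0, "ry": 0, "rz": 0},
  {"tx": 0, "ty": 0.5, "tz": 0, "rx": 0, "ry": 0, "rz": 0},
  {"tx": 0, "ty": 0.5, "tz": 0, "rx": 0, "ry": 0, "rz": 0},
])

```text
t: 8.6
position: [511.5, -66.5, 157.3]
tool_rot: [-0.0, 0.696, 0.718, 0.0]
wrist_force: [0.6, 0.1, -1.2]
finger_gap: 10.9
```

```bash
echo "0 3 2.4 0 0 0">>log.txt;echo "0 0.5 0 0 0 0">>log.txt
python3 - <<'E'
from h import *
s=cams.camera('scene')
plan2((517,-67.2,157),1.7)
cv2.imwrite('pics/s8.png',cv2.resize(s['img'][200:300,220:340],None,fx=6,fy=6,interpolation=cv2.INTER_CUBIC))
E
```

```text
t 8.65 cmd [511.7 -66.5 157.3] meas [511.5 -66.5 157.3] inc cm [-0.087  0.53   0.027] rot [0.     0.     0.0013] F [-1.   0.2 -0.7] gap 11.0
```

View pics/s8.png

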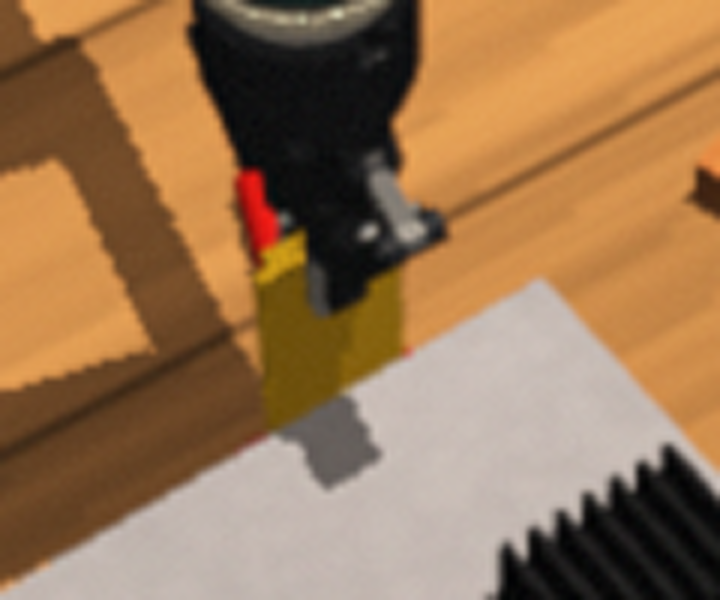

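Holder is just in front of the face. I'm advancing in 1–2 mm steps until there is contact force.

Emit:
drive_tool([
  {"tx": 0, "ty": 0.1, "tz": 0, "rx": 0, "ry": 0, "rz": 0},
  {"tx": 0, "ty": 0.2, "tz": 0, "rx": 0, "ry": 0, "rz": 0},
  {"tx": 0, "ty": 0.3, "tz": 0, "rx": 0, "ry": 0, "rz": 0},
  {"tx": 0, "ty": 0.3, "tz": 0, "rx": 0, "ry": 0, "rz": 0},
  {"tx": 0, "ty": 0.3, "tz": 0, "rx": 0, "ry": 0, "rz": 0},
])

```text
t: 9.15
position: [514.7, -66.4, 157.3]
tool_rot: [-0.0, 0.696, 0.718, 0.0]
wrist_force: [-0.1, 0.7, -0.4]
finger_gap: 10.9
```

Emit:
drive_tool([
  {"tx": 0, "ty": 0.1, "tz": 0, "rx": 0, "ry": 0, "rz": 0},
  {"tx": 0, "ty": 0.2, "tz": 0, "rx": 0, "ry": 0, "rz": 0},
  {"tx": 0, "ty": 0.2, "tz": 0, "rx": 0, "ry": 0, "rz": 0},
  {"tx": 0, "ty": 0.2, "tz": 0, "rx": 0, "ry": 0, "rz": 0},
])

```text
t: 9.55
position: [516.5, -66.3, 157.3]
tool_rot: [-0.0, 0.696, 0.718, -0.0]
wrist_force: [-0.3, -0.2, -0.8]
finger_gap: 10.7
```

Emit:
drive_tool([
  {"tx": 0, "ty": 0.1, "tz": 0, "rx": 0, "ry": 0, "rz": 0},
  {"tx": 0, "ty": 0.2, "tz": 0, "rx": 0, "ry": 0, "rz": 0},
  {"tx": 0, "ty": 0.2, "tz": 0, "rx": 0, "ry": 0, "rz": 0},
  {"tx": 0, "ty": 0.2, "tz": 0, "rx": 0, "ry": 0, "rz": 0},
])

```text
t: 9.95
position: [517.1, -66.1, 156.9]
tool_rot: [-0.001, 0.696, 0.718, -0.001]
wrist_force: [-5.7, -1.1, 2.4]
finger_gap: 10.7
```

Emit:
drive_tool([
  {"tx": 0, "ty": 0.1, "tz": 0, "rx": 0, "ry": 0, "rz": 0},
  {"tx": 0, "ty": 0.1, "tz": 0, "rx": 0, "ry": 0, "rz": 0},
  {"tx": 0, "ty": 0.1, "tz": 0, "rx": 0, "ry": 0, "rz": 0},
  {"tx": 0, "ty": 0.1, "tz": 0, "rx": 0, "ry": 0, "rz": 0},
])

```text
t: 10.35
position: [517.3, -66.0, 156.8]
tool_rot: [-0.002, 0.696, 0.718, -0.002]
wrist_force: [-6.0, -0.9, 2.8]
finger_gap: 10.9
```

```bash
for l in "0 0.3 0 0 0 0" "0 0.2 0 0 0 0" "0 0.2 0 0 0 0" "0 0.1 0 0 0 0"; do echo $l>>log.txt; done
python3 - <<'E'
from h import *
s=cams.camera('scene')
plan2((517,-66.5,127),1.7)
im=s['img'][205:290,240:310]
cv2.imwrite('pics/s9.png',cv2.resize(im,None,fx=7,fy=7,interpolation=cv2.INTER_CUBIC))
E
```

```text
t 10.4 cmd [519.7 -66.2 157.3] meas [517.3 -66.  156.7] inc cm [-0.017 -0.268  3.027] rot [0.     0.     0.0013] F [-6.2  0.6  1.9] gap 10.5
```

View pics/s9.png

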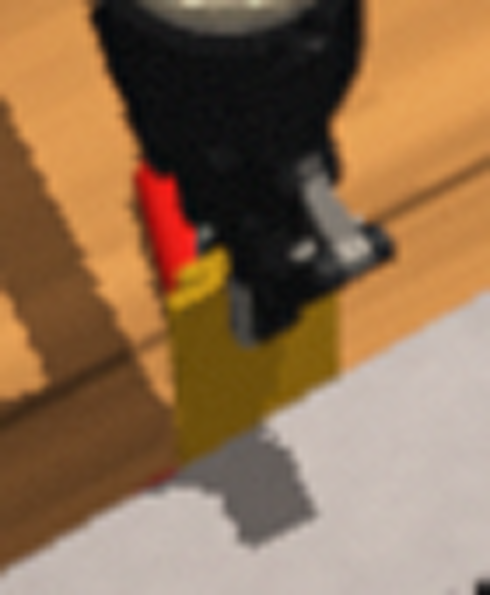

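Run:
```python
from h import *
s=cams.camera('scene')
th=np.radians(1.7);O=np.array([523.0,-65.8]);Rs=np.array([[np.cos(th),-np.sin(th)],[np.sin(th),np.cos(th)]])
for p in ((-18,41,53),(-18,-41,53),(0,30,80),(0,-30,80),(0,38,80),(0,-38,80)):
    q=proj(s,np.r_[O+Rs@p[:2],p[2]]); print(p,((q+.5-[240,205])*7).round(0))
hs=[((178+0)/7+240-.5,462/7+205-.5),(340/7+240-.5,375/7+205-.5)]
for h in hs: print((Rs.T@(onz(s,h,80)[:2]-O)).round(1))
```

```text
(-18, 41, 53) [342. 380.]
(-18, -41, 53) [135. 500.]
(0, 30, 80) [344. 386.]
(0, -30, 80) [190. 476.]
(0, 38, 80) [364. 374.]
(0, -38, 80) [169. 488.]
[ -6.5 -30.2]
[-4.2 31.4]
```

Emit:
drive_tool([
  {"tx": 0, "ty": -0.1, "tz": 0, "rx": 0, "ry": 0, "rz": 0},
  {"tx": 0, "ty": -0.15, "tz": 0.5, "rx": 0, "ry": 0, "rz": 0},
  {"tx": 0, "ty": -0.15, "tz": 1.0, "rx": 0, "ry": 0, "rz": 0},
  {"tx": 0, "ty": -0.15, "tz": 1.5, "rx": 0, "ry": 0, "rz": 0},
  {"tx": 0, "ty": -0.15, "tz": 1.5, "rx": 0, "ry": 0, "rz": 0},
  {"tx": 0, "ty": -0.15, "tz": 1.5, "rx": 0, "ry": 0, "rz": 0},
])

```text
t: 11.05
position: [516.9, -66.0, 141.7]
tool_rot: [-0.001, 0.696, 0.718, -0.001]
wrist_force: [-5.4, -0.4, -3.3]
finger_gap: 10.5
```

Emit:
drive_tool([
  {"tx": 0, "ty": 0, "tz": 0.5, "rx": 0, "ry": 0, "rz": 0},
  {"tx": 0, "ty": 0, "tz": 1.0, "rx": 0, "ry": 0, "rz": 0},
  {"tx": 0, "ty": 0, "tz": 1.0, "rx": 0, "ry": 0, "rz": 0},
  {"tx": 0, "ty": 0, "tz": 1.0, "rx": 0, "ry": 0, "rz": 0},
])

```text
t: 11.45
position: [516.8, -66.0, 131.8]
tool_rot: [-0.001, 0.696, 0.718, -0.001]
wrist_force: [-5.9, 0.1, -3.4]
finger_gap: 11.2
```

```bash
for l in "0 -0.15 1.5 0 0 0" "0 0 1 0 0 0"; do echo $l>>log.txt; done
python3 - <<'E'
from h import *
plan2((517,-66.5,127),1.7); print(env.get_state()['torque'])
E
```

```text
t 11.45 cmd [518.2 -66.3 132.3] meas [516.8 -66.  131.8] inc cm [-0.017 -0.118  0.527] rot [0.     0.     0.0013] F [-5.9  0.1 -3.4] gap 11.2
[-0.08397986  1.17752679 -0.07827605]
```

Emit:
drive_tool([
  {"tx": 0, "ty": -0.1, "tz": 0.3, "rx": 0, "ry": 0, "rz": 0},
  {"tx": 0, "ty": -0.1, "tz": 0.7, "rx": 0, "ry": 0, "rz": 0},
  {"tx": 0, "ty": -0.1, "tz": 0.7, "rx": 0, "ry": 0, "rz": 0},
  {"tx": 0, "ty": -0.1, "tz": 0.7, "rx": 0, "ry": 0, "rz": 0},
])

```text
t: 11.85
position: [516.7, -66.2, 125.2]
tool_rot: [-0.001, 0.696, 0.718, -0.0]
wrist_force: [-4.2, -0.5, -2.8]
finger_gap: 10.6
```

Emit:
drive_tool([
  {"tx": 0, "ty": 0, "tz": 0.2, "rx": 0, "ry": 0, "rz": 0},
  {"tx": 0, "ty": 0, "tz": 0.4, "rx": 0, "ry": 0, "rz": 0},
  {"tx": 0, "ty": 0, "tz": 0.4, "rx": 0, "ry": 0, "rz": 0},
  {"tx": 0, "ty": 0, "tz": 0.4, "rx": 0, "ry": 0, "rz": 0},
])

```text
t: 12.25
position: [516.7, -66.2, 121.6]
tool_rot: [-0.0, 0.696, 0.718, -0.0]
wrist_force: [-6.1, 0.4, 1.2]
finger_gap: 10.7
```

Emit:
drive_tool([
  {"tx": 0, "ty": 0, "tz": 0.2, "rx": 0, "ry": 0, "rz": 0},
  {"tx": 0, "ty": 0, "tz": 0.4, "rx": 0, "ry": 0, "rz": 0},
  {"tx": 0, "ty": 0, "tz": 0.4, "rx": 0, "ry": 0, "rz": 0},
  {"tx": 0, "ty": 0, "tz": 0.4, "rx": 0, "ry": 0, "rz": 0},
], newtons=100)

```text
t: 12.65
position: [516.7, -66.2, 117.9]
tool_rot: [-0.0, 0.696, 0.718, -0.0]
wrist_force: [-7.5, -0.2, 4.7]
finger_gap: 10.5
```

Emit:
drive_tool([
  {"tx": 0, "ty": 0, "tz": 0.1, "rx": 0, "ry": 0, "rz": 0},
  {"tx": 0, "ty": 0, "tz": 0.2, "rx": 0, "ry": 0, "rz": 0},
  {"tx": 0, "ty": 0, "tz": 0.2, "rx": 0, "ry": 0, "rz": 0},
  {"tx": 0, "ty": 0, "tz": 0.2, "rx": 0, "ry": 0, "rz": 0},
])

```text
t: 13.05
position: [516.7, -66.3, 116.2]
tool_rot: [-0.0, 0.696, 0.718, -0.0]
wrist_force: [-7.7, 1.3, 7.7]
finger_gap: 10.8
```

Emit:
drive_tool([
  {"tx": 0, "ty": 0, "tz": 0.1, "rx": 0, "ry": 0, "rz": 0},
  {"tx": 0, "ty": 0, "tz": 0.2, "rx": 0, "ry": 0, "rz": 0},
  {"tx": 0, "ty": 0, "tz": 0.2, "rx": 0, "ry": 0, "rz": 0},
  {"tx": 0, "ty": 0, "tz": 0.2, "rx": 0, "ry": 0, "rz": 0},
])

```text
t: 13.45
position: [516.7, -66.3, 115.7]
tool_rot: [-0.0, 0.696, 0.718, -0.0]
wrist_force: [-11.8, -0.2, 24.5]
finger_gap: 10.6
```

```bash
for l in "0 -0.1 0.7 0 0 0" "0 0 0.4 0 0 0" "0 0 0.4 0 0 0" "0 0 0.2 0 0 0" "0 0 0.2 0 0 0"; do echo $l>>log.txt; done
python3 - <<'E'
from h import *
s=cams.camera('scene')
plan2((517,-66.5,115),1.7)
im=s['img'][205:290,240:310]
cv2.imwrite('pics/s10.png',cv2.resize(im,None,fx=7,fy=7,interpolation=cv2.INTER_CUBIC))
E
```

```text
t 13.5 cmd [517.2 -66.3 113.3] meas [516.7 -66.3 115.7] inc cm [-0.017 -0.018 -0.173] rot [0.     0.     0.0013] F [-13.    1.   23.5] gap 10.6
```

View pics/s10.png

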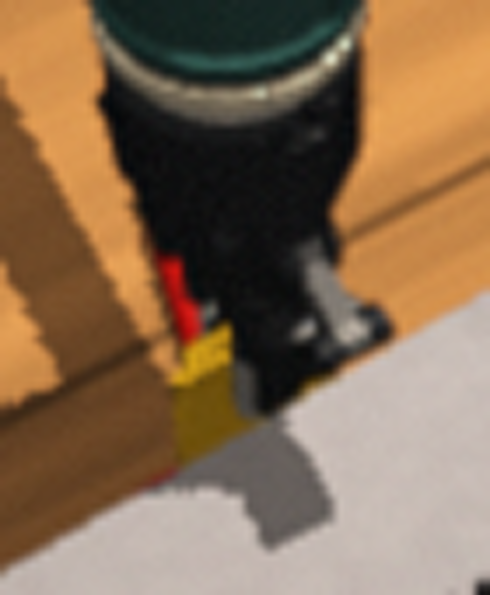

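Emit:
drive_tool([
  {"tx": 0, "ty": 0, "tz": -0.06, "rx": 0, "ry": 0, "rz": 0},
  {"tx": 0, "ty": 0, "tz": -0.06, "rx": 0, "ry": 0, "rz": 0},
  {"tx": 0, "ty": 0, "tz": -0.06, "rx": 0, "ry": 0, "rz": 0},
  {"tx": 0, "ty": 0, "tz": -0.06, "rx": 0, "ry": 0, "rz": 0},
  {"tx": 0, "ty": 0, "tz": -0.06, "rx": 0, "ry": 0, "rz": 0},
])

```text
t: 14.0
position: [516.7, -66.3, 115.7]
tool_rot: [-0.0, 0.696, 0.718, -0.0]
wrist_force: [-9.6, 1.2, 18.5]
finger_gap: 10.6
```

```bash
echo "0 0 -0.06 0 0 0">>log.txt
python3 - <<'E'
from h import *
s=cams.camera('scene')
for i in range(6):
    plan2((517,-66.5,115),1.7); t=cams.camera('top')
im=s['img'][240:280,255:305]
cv2.imwrite('pics/s11.png',cv2.resize(im,None,fx=14,fy=14,interpolation=cv2.INTER_NEAREST))
cv2.imwrite('pics/t11.png',cv2.resize(t['img'][215:275,300:420],None,fx=6,fy=6,interpolation=cv2.INTER_CUBIC))
cv2.imwrite('pics/s11f.png',s['img'])
th=np.radians(1.7);O=np.array([523.0,-65.8]);Rs=np.array([[np.cos(th),-np.sin(th)],[np.sin(th),np.cos(th)]])
for z in (125,128,133):
    q=proj(s,np.r_[O+Rs@[0,-30],z]); print(z,((q+.5-[255,240])*14).round(0))
E
```

```text
t 14.05 cmd [517.2 -66.3 113.9] meas [516.7 -66.3 115.7] inc cm [-0.017 -0.018 -0.113] rot [0.     0.     0.0013] F [-10.4   1.7  17.7] gap 10.6
t 14.1 cmd [517.2 -66.3 113.9] meas [516.7 -66.3 115.7] inc cm [-0.017 -0.018 -0.113] rot [0.     0.     0.0013] F [-10.2   1.2  18.2] gap 10.3
t 14.15 cmd [517.2 -66.3 113.9] meas [516.7 -66.3 115.7] inc cm [-0.017 -0.018 -0.113] rot [0.     0.     0.0013] F [-10.6   0.3  17.5] gap 11.0
t 14.2 cmd [517.2 -66.3 113.9] meas [516.7 -66.3 115.7] inc cm [-0.017 -0.018 -0.113] rot [0.     0.     0.0013] F [-10.8   0.3  17.7] gap 10.6
t 14.25 cmd [517.2 -66.3 113.9] meas [516.7 -66.3 115.7] inc cm [-0.017 -0.018 -0.113] rot [0.     0.     0.0013] F [-10.8   0.5  17.8] gap 10.5
t 14.3 cmd [517.2 -66.3 113.9] meas [516.7 -66.3 115.7] inc cm [-0.017 -0.018 -0.113] rot [0.     0.     0.0013] F [-11.    0.5  17.8] gap 10.5
125 [155. 301.]
128 [154. 290.]
133 [153. 271.]
```

View pics/s11.png

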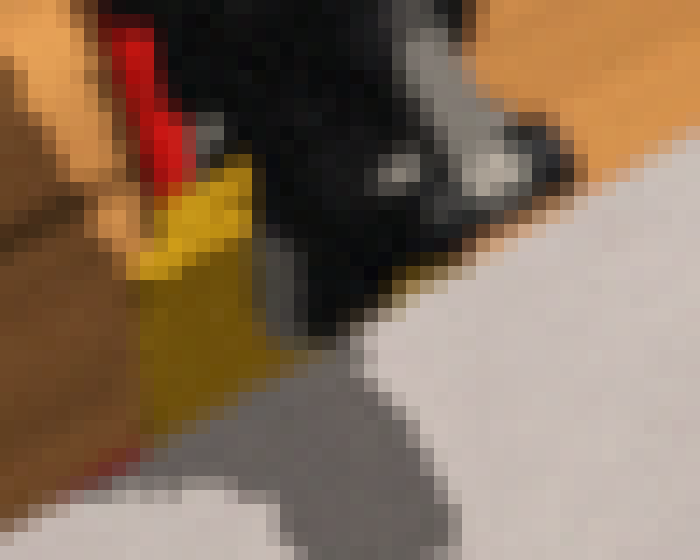

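View pics/s11f.png

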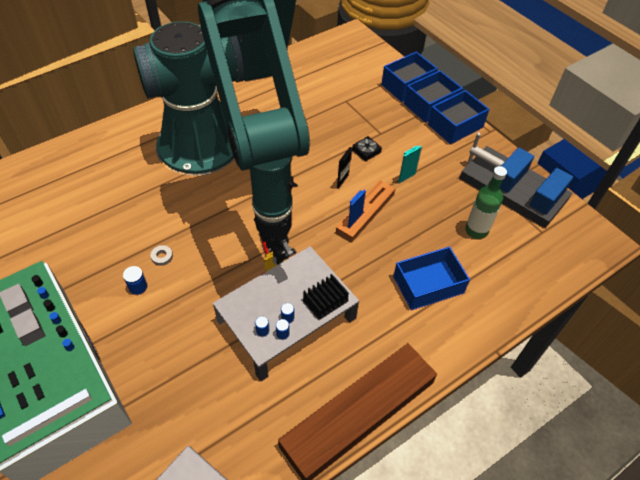

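Run:
```python
from rig import env
print(env.job_done()); s=env.get_state(); print(s['t'],s['position'],s['wrist_force'],s['finger_gap'])
```

```text
the job is handed in; nothing more can be done
None
the job is handed in; nothing more can be done
```

The yellow holder is pressed home in the pocket behind the red lip, still gripped at 100 N, and I handed the job in at about 14.3 s. `env.job_done()` reports no verdict, so the outcome is read from my own measurements.

**What I did:** I gripped the holder across its rib, lifted it out of the slot and carried it to the shelf. I laid its back on the face with about 6 N of push and the foot about 61 mm above the table. I then slid it down behind the lip and pushed it through the strip onto the seat.

**Checks that agreed:**
- **Seating:** the strip force began near tool height 123.5 mm and a hard stop came at 115.7 mm. That matches the 8 mm strip travel and the 115.5 mm I expected if the holder had not slipped in the fingers.
- **Final push:** it first reached about 24 N, so I eased it back to a steady 18 N down, with about 11 N against the face.
- **Position:** by the tool pose, the holder was within about 1 mm of mid-pocket along the face and essentially untilted.
- **Other things:** the blue holder and the other bench things looked unmoved in the last scene picture.

**Checks that disagreed:**
- **Camera:** the scene camera put the holder's top corner about 2 pixels (5–6 mm) off the expected spot. It had shown a similar offset before contact, so I put it down to calibration and relied on the force and stop height.
- **Finger opening:** it read 10.6 mm rather than the nominal 12 mm across the rib, steady throughout.
- **First move call:** it was refused because I left out some fields. Nothing moved.

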